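# Swing the sewing box round the tray's corner post

### The arm

A 6-joint arm with a two-finger parallel gripper is mounted at the origin on the work surface. World frame = base frame: x ahead of the robot, y to its left, z up, the work surface at z = 0. Lengths are in m, angles in degrees, forces in N, time in s.
With the tool pointing down it reaches from about 0.4 to 0.825 m from the base axis. Payload 7 kg.
Tool frame: the origin (TCP) lies midway between the tips of the shut fingers; the grasp point (between the pads) lies 19 mm behind it; z points along the fingers, y is the direction in which the jaws open and shut (so a half turn about z gives the same grasp; the last joint's range is limited). The gripper opens to 88 mm and grips with 3 to 60 N. Pads are 19 mm wide; open, the fingers measure 130 mm over their backs; the gripper's body (78 mm by 193 mm) begins 47 mm behind the grasp point.
Start: joints at [90.189, 20.546, 0.682, 0, -70.136, -16.507], TCP at [0.19, 0.648, 0.206] pointing down, gripper open.
Joint ranges: [-176.03, 176.03], [-82.01, 121.73], [-58.28, 71.71], [-173.87, 95.51], [-174.79, -0.11], [-173.66, 173.66]. Speed limits (degrees/s): [136.94, 136.94, 172.46, 180, 180, 180].

### API

Orientations are given as a 3x3 rotation matrix whose columns are the frame's x, y, z axes.
In Python, from rig import robot gives the robot as it stands. Calls block until the motion is done:
- robot.goto(position, orientation): joint-space move of the TCP to a pose.
- robot.servo_line(position, ori=None, speed=0.15): straight line of the TCP; ori=None keeps the orientation; speed is the mean speed in m/s.
- robot.movej(angles): joint-space move.
- robot.move_gripper(opening): opening from 0.0 (shut) to 1.0 (fully open); the grip force is fixed at half the most; returns when the fingers have stopped.
- robot.dwell(seconds).
- robot.ik(position, orientation): joint angles nearest the present ones, or None.
- robot.grab_frame(name): name is "scene" or "side" or "wrist"; returns (picture, depth): 420x560x3 uint8, red, green, blue; 420x560 float32, m along the optical axis (not along the pixel's ray), 0 where there is no reading.
- robot.camera_info(name): a dict with "vfov" (degrees; the focal length in pixels is half the picture's height over the tangent of half this angle, whatever the lens; pixels are square), "cx", "cy" (the principal point, pixels), "view" (4x4, takes a point from world to camera coordinates); the wrist camera has in their place "T_tool_cam" (4x4, takes a point from camera to tool coordinates, whose origin is the TCP and whose axes are the flange's). Camera axes: x right, y down, z forward; pixel columns grow to the right and rows downward; lengths in m; the calibration is good to about 2 mm. A picture is of the moment at which its call begins: read the wrist's pose just before it. camera_info takes no time and is no camera call.
A pose or a line that the arm cannot do raises robot.Unreachable and nothing moves.
- robot.job_done(): hands the job in, once; it reports no verdict.
Readings, each from a call of its own:
- robot.read_t(): time.
- robot.read_qpos(): joint angles.
- robot.read_qvel(): joint speeds.
- robot.read_effort(): joint torques, N m.
- robot.read_position(): TCP position.
- robot.read_tcp_rot(): TCP orientation.
- robot.read_force(): force on the tool from outside, world axes, zero at the start.
- robot.read_ft_torque(): the same for the moment, N m.
- robot.read_grip_width(): opening from 0.0 (shut) to 1.0 (fully open).
Only numpy, scipy, OpenCV 4.12 (cv2) and the standard library are available. Lean on these libraries where they do the work, as an engineer would, in place of code of your own. Each camera call takes 0.05 s, during which the arm holds its last target.

### The job

The green sewing box stands in front of the grey tray with its black latch turned to the left. Push its free right-hand end away from you so that it pivots on the tray's orange corner post and makes a quarter turn, and leave it lying square along the tray's right-hand side, beside the post, with the latch facing the robot. Keep the box flat on the worktop and leave the blue square tin alone.

Things in the scene. Friction and masses are not known exactly. Their poses are not given: they have to be found in the camera images.
- corner_post: Fixed orange round post, 28 mm thick, 45 mm high, at the near right corner of the fixed grey tray. Origin on its axis, on the worktop. Axes: x along the tray's right side, away from the robot; y along its front, to the left. The tray (260 mm in x, 400 in y, walls 28 mm high) starts here towards +x, +y; the post stands 12 mm proud of both walls. The 3 other posts are grey. Things up to 200 mm high stand in the tray.
- sewing_box: Loose square box, 100 x 100, 42 mm high, 0.2 to 0.45 kg, green, white lid with 3 coloured reels; too wide to grasp. Origin: centre of underside. Latch on its -x side. At first box x points about along post -y, its far side (box +y) is 5 to 22 mm short of the post, its centre 26 to 40 mm right of it. Turn it 90 degrees counter-clockwise from above: box x along post x, +y side at the post.
- latch (a point): The black latch in the middle of the sewing box's -x side, 53 mm from the box's centre, 28 mm above its underside; it stands 5 mm proud and is fixed, only to be looked at.
- soap_tin: A blue square tin with a metal lid, 94 x 94 mm, 57 mm high, 0.3 kg, without latch, in front of the left part of the tray. A bystander: do not move it. Origin at the centre of its underside.
Mind the look-alikes: they are no part of the job. Leave any yellow look-alike of the sewing_box alone.

How it is judged:
By the outcome, as a careful person would: the job done as asked, in the order asked, and still so for the second after the job is handed in, with the robot touching nothing.
It also fails if it takes over 48 s, if anything falls off the work surface, if the arm or the gripper's body presses on something with over 40 N, if the wrist force passes 120 N, or if a joint passes its speed limit or range.

## Working session

There is one attempt and no reset: what is moved stays moved. The work goes in short steps, each a Python script; the robot and the scene stay as the last script left them, time stands still between calls to the robot, and variables do not carry over. Pictures are saved under pics/ and viewed, and the job is handed in when it is done.

```bash
ls; mkdir -p pics
cat > h.py <<'E'
import numpy as np, cv2
from rig import robot
def K(n):
    c=robot.camera_info(n); f=210/np.tan(np.radians(c['vfov']/2)); return f,c['cx'],c['cy'],c
def p2w(n,u,v,d,T=None):
    f,cx,cy,c=K(n); p=np.array([(u-cx)/f*d,(v-cy)/f*d,d,1])
    if n=='wrist': return (T@c['T_tool_cam']@p)[:3]
    return (np.linalg.inv(c['view'])@p)[:3]
def ray(n,u,v,z,T=None):
    a=p2w(n,u,v,0.0001,T);b=p2w(n,u,v,1.,T); t=(z-a[2])/(b[2]-a[2]); return a+t*(b-a)
def tool():
    T=np.eye(4);T[:3,:3]=robot.read_tcp_rot();T[:3,3]=robot.read_position();return T
def cloud(n,d,T=None):
    f,cx,cy,c=K(n); v,u=np.mgrid[:420,:560]; p=np.stack([(u-cx)/f*d,(v-cy)/f*d,d,np.ones_like(d)],-1)
    M=T@c['T_tool_cam'] if n=='wrist' else np.linalg.inv(c['view'])
    return (p@M.T)[...,:3]
def save(n,im): cv2.imwrite('pics/'+n+'.png',cv2.cvtColor(im,cv2.COLOR_RGB2BGR))
E
python3 - <<'E'
from h import *
for n in ['scene','side']:
    im,d=robot.grab_frame(n); save(n+'0',im); np.savez('pics/'+n+'0.npz',im=im,d=d); print(K(n))
T=tool(); im,d=robot.grab_frame('wrist'); save('wrist0',im); print(T,K('wrist'),robot.read_t(),robot.read_force())
E
```

```text
pics
(np.float64(421.974367544367), 275.60070000097966, 212.41365517970047, {'vfov': 52.91543765290897, 'cx': 275.60070000097966, 'cy': 212.41365517970047, 'view': array([[ 0.80776114,  0.58935532, -0.0135    , -0.519848  ],
       [ 0.49097725, -0.6852479 , -0.53793741, -0.09111222],
       [-0.32628712,  0.42789674, -0.84287668,  0.79222141],
       [ 0.        ,  0.        ,  0.        ,  1.        ]])})
(np.float64(539.0273478044243), 286.0439417417622, 215.3885681926962, {'vfov': 42.570843600013355, 'cx': 286.0439417417622, 'cy': 215.3885681926962, 'view': array([[ 0.97196917, -0.23497092,  0.00803712, -0.42797651],
       [-0.17371179, -0.74076372, -0.64891704,  0.24972488],
       [ 0.15843024,  0.62933122, -0.76081672,  0.81176338],
       [ 0.        ,  0.        ,  0.        ,  1.        ]])})
[[ 9.59700144e-01 -2.81025927e-01 -2.46982522e-04  1.89550533e-01]
 [-2.81025985e-01 -9.59699069e-01 -1.44638411e-03  6.47373604e-01]
 [ 1.69442538e-04  1.45750354e-03 -9.99998923e-01  2.04752809e-01]
 [ 0.00000000e+00  0.00000000e+00  0.00000000e+00  1.00000000e+00]] (np.float64(322.6649244765197), 280.0730950939849, 209.7785729704923, {'vfov': 66.11456842168201, 'cx': 280.0730950939849, 'cy': 209.7785729704923, 'T_tool_cam': array([[-6.41085663e-05, -9.57057289e-01, -2.89898846e-01,
         7.78469596e-02],
       [ 9.99999772e-01, -2.56171740e-04,  6.24571232e-04,
        -1.05555449e-03],
       [-6.72014342e-04, -2.89898740e-01,  9.57057088e-01,
        -1.79600713e-01],
       [ 0.00000000e+00,  0.00000000e+00,  0.00000000e+00,
         1.00000000e+00]])}) 0.15 [-0.71341377  0.12492957 -0.27640792]
```

View pics/scene0.png

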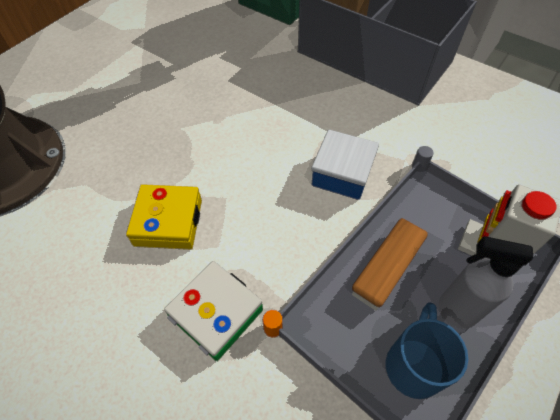

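View pics/side0.png

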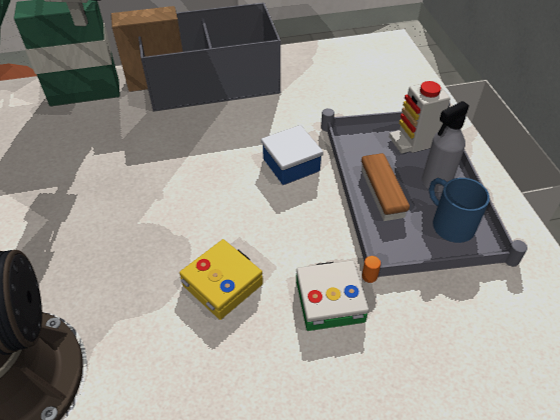

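View pics/wrist0.png

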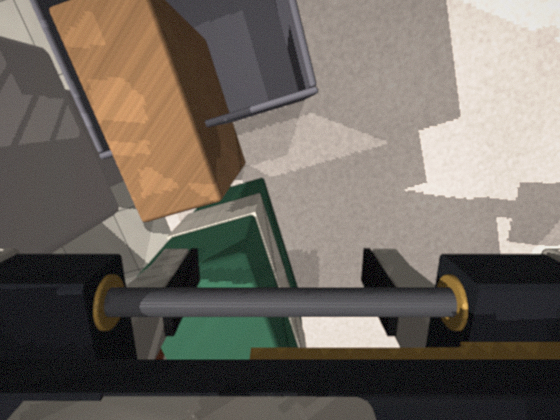

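The scene view shows the green box with its white lid at about (215,308), the orange post at (272,322), the yellow decoy at (165,215) and the blue tin at (345,163). The side view shows the box at (333,290) and the post at (372,268). The wrist view shows only the crates. Next I'll measure positions.

```bash
cat >> h.py <<'E'
def lid(im,d,n,seed,zr,r=0.085,T=None):
    C=cloud(n,d,T); m=(d>0)&(C[...,2]>zr[0])&(C[...,2]<zr[1])&(np.hypot(C[...,0]-seed[0],C[...,1]-seed[1])<r)
    _,L,st,_=cv2.connectedComponentsWithStats(m.astype(np.uint8)); 
    k=1+np.argmax(st[1:,4]); P=C[L==k]
    rc=cv2.minAreaRect((P[:,:2]*1000).astype(np.float32)); return P,rc
E
python3 - <<'E'
from h import *
for n,bx,po,ti,ye in [('scene',(215,308),(272,320),(345,150),(165,200)),('side',(333,285),(372,261),(292,145),(222,270))]:
    z=np.load(f'pics/{n}0.npz'); im,d=z['im'],z['d']; f=lambda q:p2w(n,*q,d[q[1],q[0]])
    print(n,[f(q).round(4) for q in (bx,po,ti,ye)])
    P,rc=lid(im,d,n,f(bx),(.034,.05)); print('lid',np.median(P[:,2]),rc, len(P))
    P,rc=lid(im,d,n,f(ti),(.05,.065)); print('tin',np.median(P[:,2]),rc)
    hsv=cv2.cvtColor(im,cv2.COLOR_RGB2HSV); C=cloud(n,d)
    m=(hsv[...,1]>180)&(hsv[...,0]>5)&(hsv[...,0]<20)&(d>0)&(np.hypot(*(C[...,:2]-f(po)[:2]).transpose(2,0,1))<.03)
    print('post z',C[m][:,2].min(),C[m][:,2].max())
    q=C[m&(C[...,2]>.04)]; print('posttop',q[:,:2].mean(0),q.min(0),q.max(0))
    t=lid(im,d,n,f(po)+[.1,.1,0],(.02,.034),.5)
    cr=im[225:425,140:340] if n=='scene' else im[220:350,270:450]
    save(n+'crop',cv2.resize(cr,None,fx=4 if n=='side' else 3,fy=4 if n=='side' else 3,interpolation=cv2.INTER_CUBIC))
E
```

```text
scene [array([0.5268, 0.0164, 0.0409]), array([0.6029, 0.0484, 0.0452]), array([0.5302, 0.3591, 0.0565]), array([0.3408, 0.1081, 0.0418])]
lid 0.041554782825999115 ((520.8844604492188, 20.185340881347656), (103.3404541015625, 100.34148406982422), 85.92294311523438) 4900
tin 0.056714155235454256 ((535.9617919921875, 350.9427795410156), (94.2499008178711, 96.56253051757812), 14.549572944641113)
post z 0.005968970664987694 0.04799031678473897
posttop [0.60250981 0.04918945] [0.58944436 0.03571761 0.04028822] [0.61504135 0.06260192 0.04799032]
side [array([0.5252, 0.0258, 0.0394]), array([0.601 , 0.0523, 0.0463]), array([0.5369, 0.351 , 0.0567]), array([0.3535, 0.0957, 0.0409])]
lid 0.04108723308534323 ((521.1836547851562, 21.044925689697266), (104.74515533447266, 100.26414489746094), 85.8981704711914) 3322
tin 0.056072807149370185 ((536.1427612304688, 352.4449768066406), (94.2909164428711, 98.77450561523438), 14.087746620178223)
post z 0.0027014220084152774 0.04808750364326475
posttop [0.60084037 0.04998478] [0.58860942 0.0375379  0.04045722] [0.61399177 0.06404832 0.0480875 ]
```

View pics/scenecrop.png

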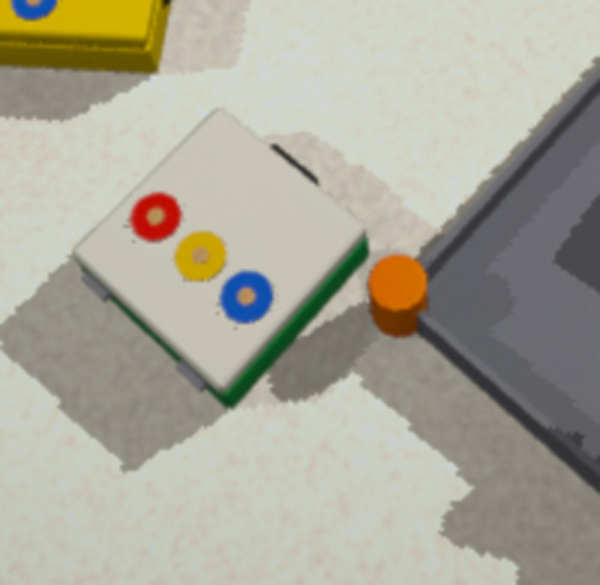

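Run:
```python
from h import *
# tray front wall top & right wall top points -> lines
for n in ['scene','side']:
    z=np.load(f'pics/{n}0.npz'); d=z['d']; C=cloud(n,d)
    m=(d>0)&(abs(C[...,2]-.028)<.004)
    P=C[m]; po=np.array([.6018,.0495])
    for ang0 in (4,-4,-10,-14):
        pass
    best=None
    Q=P[:,:2]-po
    for a in np.arange(-30,30,.25):
        r=np.radians(a); x=np.array([np.cos(r),np.sin(r)]); y=np.array([-x[1],x[0]])
        s=Q@x; t=Q@y
        f=np.histogram(s[(t>.03)&(t<.38)],np.arange(-.02,.03,.001))[0].max()
        g=np.histogram(t[(s>.03)&(s<.24)],np.arange(-.02,.03,.001))[0].max()
        if best is None or f+g>best[0]: best=(f+g,a,f,g)
    a=best[1]; r=np.radians(a); x=np.array([np.cos(r),np.sin(r)]); y=np.array([-x[1],x[0]]); s=Q@x;t=Q@y
    print(n,best); 
    print('front s',np.histogram(s[(t>.03)&(t<.38)],np.arange(-.02,.03,.002))[0]); print('right t',np.histogram(t[(s>.03)&(s<.24)],np.arange(-.02,.03,.002))[0])
```

```text
scene (np.int64(258), np.float64(-6.0), np.int64(136), np.int64(122))
front s [  0   0   0   0   0   0   0   6 161 261 166   0   0   0   0   0   0   0
   0   0   0   0   0   0]
right t [  0   0   0   0   0   0   0   0   0 149 194 120   0   0   0   0   0   0
   0   0   0   0   0   0]
side (np.int64(178), np.float64(-5.75), np.int64(92), np.int64(86))
front s [  0   0   0   0   0   0   0   0   5 161 131  40   0   0   0   0   0   0
   0   0   0   0   0   0]
right t [  0   0   0   0   0   0   0   0   0  53 160 114  46   1   0   0   0   0
   0   0   0   0   0   0]
```

Measured poses:
- **Post:** at (0.602, 0.0495), with the tray yaw about -5.9°.
- **Box:** centre (0.521, 0.0205) and box yaw about -94°. In the post frame that is s=-78 mm, t=-37 mm, so the gap is about 14 mm, which matches the text.
- **Heights:** lid 41–42 mm and post 45 mm, both consistent.

Next I'll check reachability and the tall obstacles.

```bash
cat >> h.py <<'E'
PO=np.array([.6018,.0495]); A=np.radians(-5.9); S=np.array([np.cos(A),np.sin(A)]); TT=np.array([-S[1],S[0]])
def W(s,t,z): return np.r_[PO+s*S+t*TT,z]
def R(deg,): # tool y axis at angle deg in post frame
    a=A+np.radians(deg); y=np.array([np.cos(a),np.sin(a),0]); z=np.array([0,0,-1.]); return np.c_[np.cross(y,z),y,z]
def ik(s,t,z,deg): return robot.ik(W(s,t,z),R(deg))
E
python3 - <<'E'
from h import *
for deg in (180,0,90,-90):
  for s,t,z in [(-.165,-.045,.15),(-.165,-.045,.015),(-.12,-.08,.015),(0,-.14,.015),(.05,-.15,.015),(.03,-.15,.015),(-.06,-.064,.015)]:
    q=ik(s,t,z,deg); print(deg,s,t,None if q is None else np.round(q,0))
z=np.load('pics/side0.npz'); C=cloud('side',z['d']); m=(C[...,2]>.06)&(C[...,0]>.5)&(C[...,1]<.33)&(z['d']>0)
Q=(C[m][:,:2]-PO); print('tall s,t min', (Q@S).min(),(Q@TT).min(), C[m][:,2].max())
E
```

```text
180 -0.165 -0.045 [ 29.  -0. -33.   0. -57. -35.]
180 -0.165 -0.045 [ 29.  11. -43.   0. -36. -35.]
180 -0.12 -0.08 [ 22.  15. -38.   0. -38. -28.]
180 0 -0.14 [ 10.  24. -23.   0. -44. -16.]
180 0.05 -0.15 [  8.  28. -16.   0. -47. -14.]
180 0.03 -0.15 [  8.  26. -19.   0. -45. -14.]
180 -0.06 -0.064 [ 20.  19. -30.   0. -41. -26.]
0 -0.165 -0.045 [ 29.  -0. -33.   0. -57. 145.]
0 -0.165 -0.045 [ 29.  11. -43.   0. -36. 145.]
0 -0.12 -0.08 [ 22.  15. -38.   0. -38. 152.]
0 0 -0.14 [ 10.  24. -23.   0. -44. 164.]
0 0.05 -0.15 [  8.  28. -16.   0. -47. 166.]
0 0.03 -0.15 [  8.  26. -19.   0. -45. 166.]
0 -0.06 -0.064 [ 20.  19. -30.   0. -41. 154.]
90 -0.165 -0.045 [  29.   -0.  -33.    0.  -57. -125.]
90 -0.165 -0.045 [  29.   11.  -43.   -0.  -36. -125.]
90 -0.12 -0.08 [  22.   15.  -38.   -0.  -38. -118.]
90 0 -0.14 [  10.   24.  -23.    0.  -44. -106.]
90 0.05 -0.15 [   8.   28.  -16.    0.  -47. -104.]
90 0.03 -0.15 [   8.   26.  -19.    0.  -45. -104.]
90 -0.06 -0.064 [  20.   19.  -30.   -0.  -41. -116.]
-90 -0.165 -0.045 [ 29.  -0. -33.   0. -57.  55.]
-90 -0.165 -0.045 [ 29.  11. -43.   0. -36.  55.]
-90 -0.12 -0.08 [ 22.  15. -38.   0. -38.  62.]
-90 0 -0.14 [ 10.  24. -23.   0. -44.  74.]
-90 0.05 -0.15 [  8.  28. -16.   0. -47.  76.]
-90 0.03 -0.15 [  8.  26. -19.   0. -45.  76.]
-90 -0.06 -0.064 [ 20.  19. -30.   0. -41.  64.]
tall s,t min 0.14234523958319992 0.048852308315377846 0.1980879880446479
```

```bash
cat >> h.py <<'E'
def look(tag,names=('scene','side')):
    for n in names:
        im,d=robot.grab_frame(n); save(tag+n,im)
        C=cloud(n,d); m=(d>0)&(C[...,2]>.033)&(C[...,2]<.05)&(np.hypot(C[...,0]-.6,C[...,1]+.0)<.15)
        hsv=cv2.cvtColor(im,cv2.COLOR_RGB2HSV)
        m&=~((hsv[...,0]<22)&(hsv[...,0]>5)&(hsv[...,1]>170)&(hsv[...,2]>120)&(np.hypot(C[...,0]-PO[0],C[...,1]-PO[1])<.02))
        m&=hsv[...,2]>90
        m=cv2.morphologyEx(m.astype(np.uint8),cv2.MORPH_OPEN,np.ones((3,3)))
        _,L,st,_=cv2.connectedComponentsWithStats(m); k=1+np.argmax(st[1:,4]); P=C[L==k]
        (c,wh,a)=cv2.minAreaRect((P[:,:2]*1000).astype(np.float32)); q=np.array(c)/1000-PO
        print(n,'centre s,t mm',(1000*np.r_[q@S,q@TT]).round(1),'wh',np.round(wh,1),'yaw in post frame mod90',round(((a-np.degrees(A)+45)%90)-45,1))
    print('t',round(robot.read_t(),2),'F',np.round(robot.read_force(),1))
E
python3 - <<'E'
from h import *
look('a'); robot.move_gripper(0)
robot.goto(W(-.165,-.045,.12),R(180)); print(robot.read_t())
robot.servo_line(W(-.165,-.045,.015),speed=.12); print(robot.read_t())
robot.servo_line(W(-.133,-.045,.015),speed=.04); look('b')
E
```

```text
scene centre s,t mm [-77.5 -38.3] wh [101.5 100.1] yaw in post frame mod90 1.8
side centre s,t mm [-77.  -37.4] wh [102.9 100.7] yaw in post frame mod90 1.6
t 0.25 F [ 0.   0.3 -0.8]
4.0833
5.1083
scene centre s,t mm [-65.5 -38.2] wh [102.1  99.4] yaw in post frame mod90 1.7
side centre s,t mm [-68.7 -58.7] wh [ 60.9 108.1] yaw in post frame mod90 2.2
t 6.16 F [-0.3  0.4  1.3]
```

View pics/bscene.png

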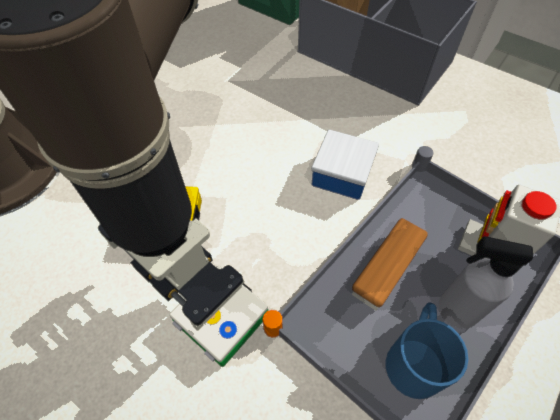

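View pics/bside.png

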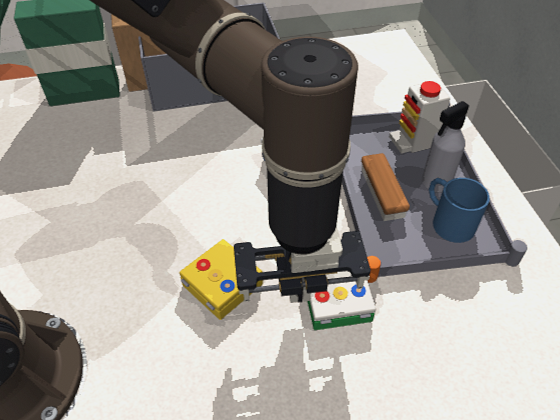

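The box moved straight and is now about to touch the post. Next I'll back off, shift to the right-hand end and push along the pivot arc.

```bash
cat >> h.py <<'E'
def fpt(deg,a=.038,p0=-.038,k=.010,h=(.021,.0095),extra=0):
    th=np.radians(deg); n=np.array([np.cos(th),np.sin(th)]); e=np.array([n[1],-n[0]])
    P=-.014*n+(a-(p0+k*th))*e-(.1-extra)*n
    return P-np.array(h)
E
python3 - <<'E'
from h import *
p=fpt(0); print(p)
robot.servo_line(W(-.150,-.048,.015),speed=.08)
robot.servo_line(W(p[0]-.016,p[1],.015),speed=.08)
for g in (3,12,20,28): 
    p=fpt(g); robot.servo_line(W(*p,.015),speed=.05); print(g,np.round(robot.read_force(),1))
look('c',('scene',))
E
```

```text
[-0.135  -0.0855]
3 [ 0.8 -0.3  0.4]
12 [ 0.1 -0.7 -0. ]
20 [ 0.3  0.1 -0.2]
28 [-0.9  0.4  0.2]
scene centre s,t mm [-58.2 -41.9] wh [100.7 101.6] yaw in post frame mod90 19.6
t 9.32 F [ 0.3 -1.1  0.7]
```

View pics/cscene.png

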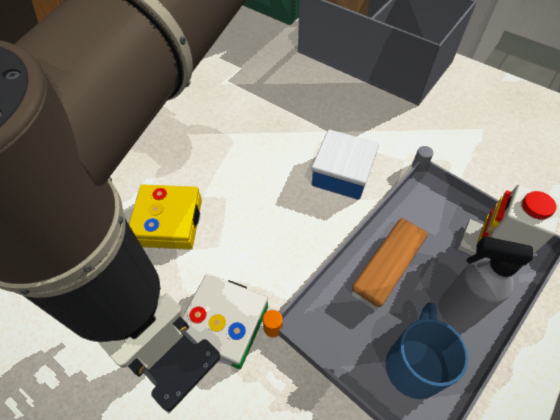

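Run:
```python
from h import *
print(robot.read_position())
kw=dict(a=.034,p0=-.0285,k=.022)
q=np.array(robot.read_position()[:2])-PO; print('now',q@S,q@TT,[fpt(g,**kw).round(3) for g in (25,30,40,50,58)])
for g in (30,36,42,48,54): 
    p=fpt(g,**kw); robot.servo_line(W(*p,.015),speed=.05); print(g,np.round(robot.read_force(),1))
look('d',('scene',))
```

```text
[ 0.50087112 -0.06670113  0.01485441]
now -0.08844962810797213 -0.12596032355774378 [array([-0.102, -0.106]), array([-0.094, -0.111]), array([-0.078, -0.119]), array([-0.061, -0.125]), array([-0.047, -0.127])]
30 [-0.8 -0.1  0.7]
36 [ 0.2  0.  -0.4]
42 [ 0.7 -0.5 -0.1]
48 [-0.7  0.1 -0.1]
54 [ 0.  -0.8  0.6]
scene centre s,t mm [-56.6 -37.5] wh [102.1 101. ] yaw in post frame mod90 16.7
t 11.31 F [ 0.3 -0.9  0.6]
```

View pics/dscene.png

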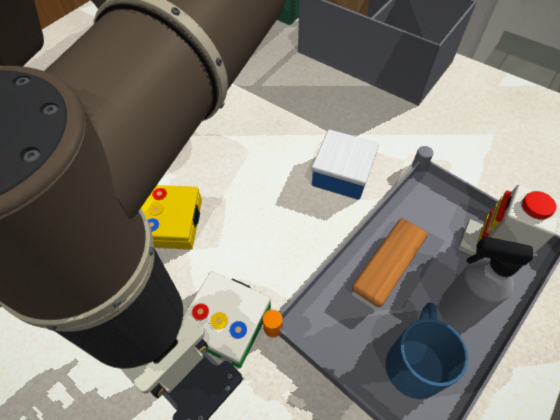

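The finger slipped around the box's right corner because the box slid more than my model assumed. The box is fine at 16.7° and touching the post. I'll reposition further in from the corner and push in smaller steps with looks in between.

Run:
```python
from h import *
kw=dict(a=.028,p0=-.0299,k=.035)
robot.servo_line(W(-.07,-.15,.015),speed=.12)
robot.servo_line(W(-.155,-.14,.015),speed=.15)
p=fpt(16.7,**kw); print(p)
robot.servo_line(W(p[0]-.012,p[1],.015),speed=.12)
for g in (17,23,29,35): 
    p=fpt(g,**kw); robot.servo_line(W(*p,.015),speed=.05); print(g,np.round(robot.read_force(),1))
look('e',('scene',))
q=np.array(robot.read_position()[:2])-PO; print('now',q@S,q@TT)
```

```text
[-0.11648508 -0.08794584]
17 [-1.   0.4  0.1]
23 [-0.5 -0.2 -0.2]
29 [-1.   0.  -0.7]
35 [-0.4 -0.3  0.1]
scene centre s,t mm [-51.1 -39.2] wh [101.4 102.4] yaw in post frame mod90 28.2
t 14.5 F [-0.4 -0.7 -0.7]
now -0.0932859641771563 -0.10492868396206813
```

View pics/escene.png

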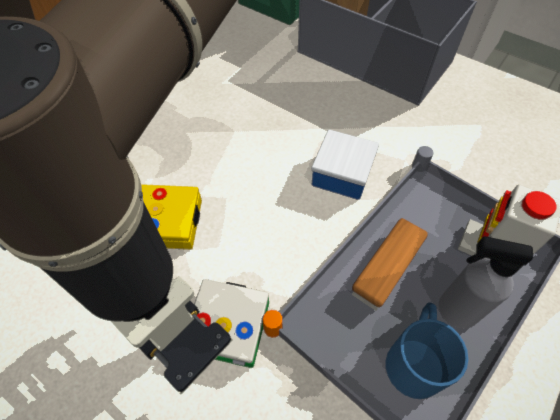

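Run:
```python
from h import *
kw=dict(a=.036,p0=-.033,k=.046,extra=.005)
q=np.array(robot.read_position()[:2])-PO; print('now',q@S,q@TT)
for g in (30,36,42,48): 
    p=fpt(g,**kw); print(p);robot.servo_line(W(*p,.015),speed=.05)
look('f',('scene',))
q=np.array(robot.read_position()[:2])-PO; print('now',q@S,q@TT)
```

```text
now -0.0932859641771563 -0.10492868396206813
[-0.09293954 -0.10289706]
[-0.08561422 -0.10600803]
[-0.0783957  -0.10865356]
[-0.07129672 -0.1108866 ]
scene centre s,t mm [-44.3 -45.7] wh [ 99.6 102.4] yaw in post frame mod90 40.8
t 15.71 F [ -8.3 -11.6   7.1]
now -0.0745786886098816 -0.1134467958940268
```

View pics/fscene.png

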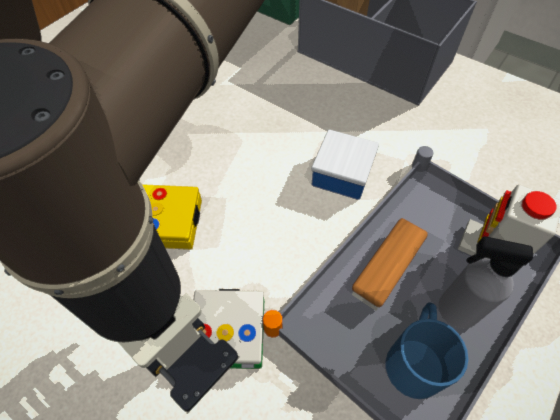

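Run:
```python
from h import *
print(robot.read_position(),robot.read_force(),robot.read_tcp_rot().round(3))
im,d=robot.grab_frame('side'); save('gside',cv2.resize(im[180:350,230:430],None,fx=3.5,fy=3.5,interpolation=cv2.INTER_CUBIC))
im,d=robot.grab_frame('scene'); save('gscene',cv2.resize(im[260:420,120:310],None,fx=3.7,fy=3.7,interpolation=cv2.INTER_CUBIC))
```

```text
[ 0.51595488 -0.05567971  0.01450713] [ -8.30371334 -11.57761694   7.11868545] [[-0.104 -0.995 -0.006]
 [-0.995  0.104 -0.003]
 [ 0.003  0.006 -1.   ]]
```

View pics/gside.png

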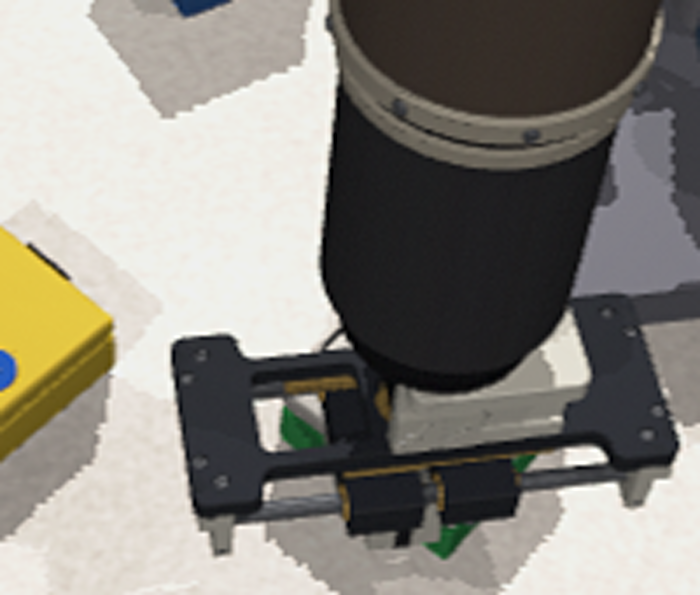

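View pics/gscene.png

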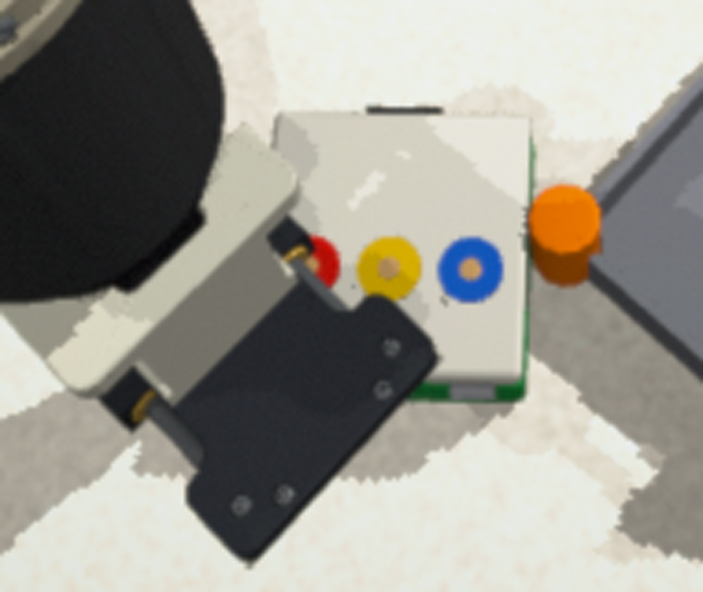

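The box is at 41° and wedged between the finger and the post, at about 14 N. Pushing along +x on the latch-side face, near its near corner and clear of the latch, makes it pivot naturally about the post, so I'll lift over and push there.

```bash
cat >> h.py <<'E'
def fpt2(deg,p,y=-.037,h=(-.019,.0085),gap=0):
    th=np.radians(deg); n=np.array([np.cos(th),np.sin(th)]); e=np.array([n[1],-n[0]])
    c=-.064*n-p*e
    return c-(.05+gap)*e+y*n+np.array(h)
E
python3 - <<'E'
from h import *
robot.servo_line(W(-.090,-.122,.015),speed=.1)
robot.servo_line(W(-.095,-.122,.075),speed=.2)
p=fpt2(40.8,-.0057,gap=.012); print(p)
robot.servo_line(W(*p,.075),speed=.2)
look('h',('scene',))
robot.servo_line(W(*p,.015),speed=.15)
for g,pp in ((42,-.006),(48,-.006),(54,-.006)):
    p=fpt2(g,pp); print(p);robot.servo_line(W(*p,.015),speed=.05); print(np.round(robot.read_force(),1))
look('i',('scene',))
q=np.array(robot.read_position()[:2])-PO; print('now',q@S,q@TT)
E
```

```text
[-0.13224408 -0.01487666]
scene centre s,t mm [-44.7 -45.7] wh [100.3 103.4] yaw in post frame mod90 40.9
t 17.39 F [ 0.1 -0.5 -0.5]
[-0.12349937 -0.02638382]
[-0.2  0.4  0.2]
[-0.11928056 -0.03711588]
[-1.1 -0.6  0.9]
[-0.11396306 -0.04734817]
[-0.2  0.  -0.7]
scene centre s,t mm [-31.8 -55.7] wh [100.1  97. ] yaw in post frame mod90 -34.7
t 19.2 F [-0.4  0.7  0.8]
now -0.11383006035495544 -0.0475548416280627
```

View pics/iscene.png

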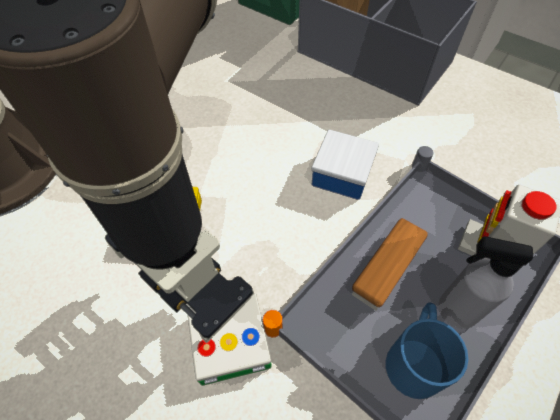

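The box is pivoting exactly on the post: 55° now, contact gap about 0. I'll continue.

Run:
```python
from h import *
for g,pp in ((62,-.007),(69,-.009),(75,-.012)):
    p=fpt2(g,pp); robot.servo_line(W(*p,.015),speed=.05); print(p,np.round(robot.read_force(),1))
look('j',('scene','side'))
```

```text
[-0.10438337 -0.06049043] [-0.2 -1.  -0.3]
[-0.09347196 -0.07109854] [-0.3 -0.1 -0.4]
[-0.0818459  -0.07922338] [-0.1 -0.4  0.5]
scene centre s,t mm [ -9.6 -61.4] wh [101.7 101.6] yaw in post frame mod90 -9.6
side centre s,t mm [-18.9 -85.7] wh [ 50.3 112.2] yaw in post frame mod90 -8.6
t 20.67 F [ 0.2 -0.6  0.4]
```

View pics/jscene.png

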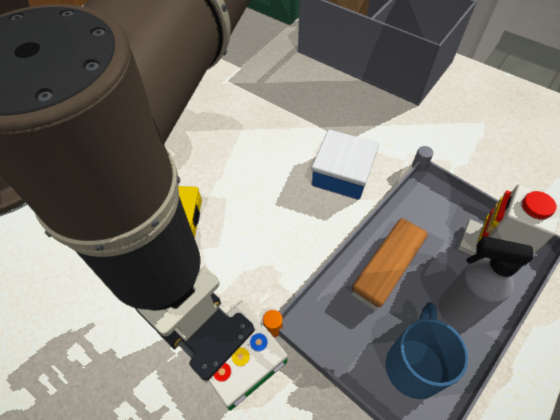

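View pics/jside.png

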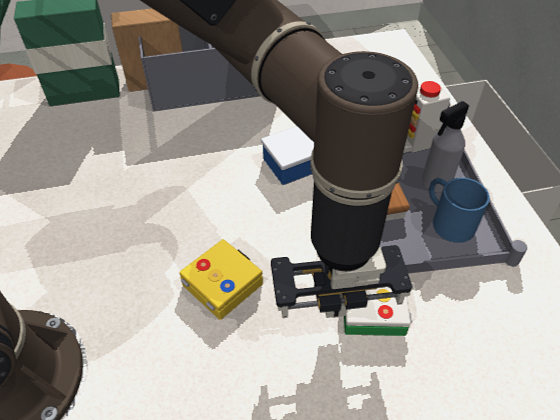

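It's now at 80° with the +y side at the post. Next comes a two-finger push straddling the latch, to slide the box forward and square it.

Run:
```python
from h import *
robot.servo_line(W(-.10,-.075,.015),speed=.1)
robot.servo_line(W(-.105,-.066,.08),speed=.2)
robot.goto(W(-.105,-.066,.08),R(90)); print(robot.read_t(),robot.read_position())
robot.move_gripper(.5); print(robot.read_grip_width())
robot.servo_line(W(-.105,-.066,.015),speed=.15)
robot.servo_line(W(-.05,-.066,.015),speed=.07); print(np.round(robot.read_force(),1))
robot.servo_line(W(-.032,-.066,.015),speed=.04); print(np.round(robot.read_force(),1))
look('k',('scene',))
```

```text
22.875 [ 0.4903487  -0.00551616  0.07955531]
0.5006988447906965
[ 0.3 -0.  -0.4]
[ 0.2 -0.2 -0.2]
scene centre s,t mm [ 31.2 -62.6] wh [101.4 100. ] yaw in post frame mod90 -0.2
t 25.93 F [-0.5 -0.  -0.2]
```

View pics/kscene.png

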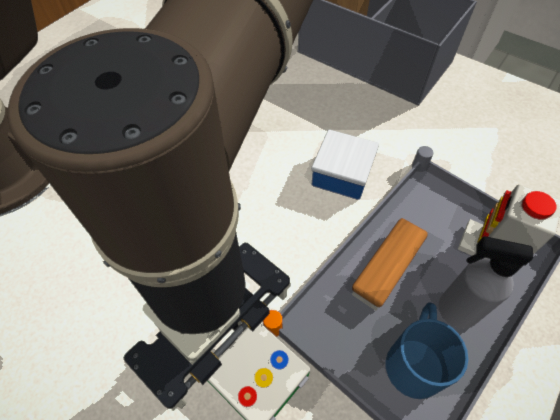

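The scene view shows the box square: yaw -0.2°, s=31 mm, t=-63 mm, against the post. I'll retreat and verify with clear views.

Run:
```python
from h import *
robot.servo_line(W(-.075,-.066,.015),speed=.08)
robot.servo_line(W(-.10,-.066,.2),speed=.2)
p=np.array([.25,.45,.25]); robot.goto([.3,.40,.25],R(90))
look('l')
for n,ti in (('scene',(.536,.351)),('side',(.536,.351))):
    im,d=robot.grab_frame(n); P,rc=lid(im,d,n,ti,(.05,.065)); print('tin',rc)
```

```text
scene centre s,t mm [ 30.  -62.6] wh [101.7 101.7] yaw in post frame mod90 -0.4
side centre s,t mm [ 30.7 -57.4] wh [111.1 101.3] yaw in post frame mod90 -0.8
t 29.46 F [-1.   0.2  0.7]
tin ((535.9072875976562, 350.65264892578125), (94.25167846679688, 95.65674591064453), 14.78433895111084)
tin ((536.7449951171875, 351.6275634765625), (95.153564453125, 97.9131088256836), 15.06737995147705)
```

View pics/lscene.png

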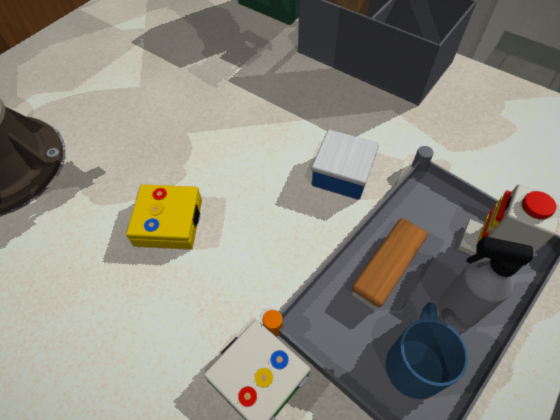

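View pics/lside.png

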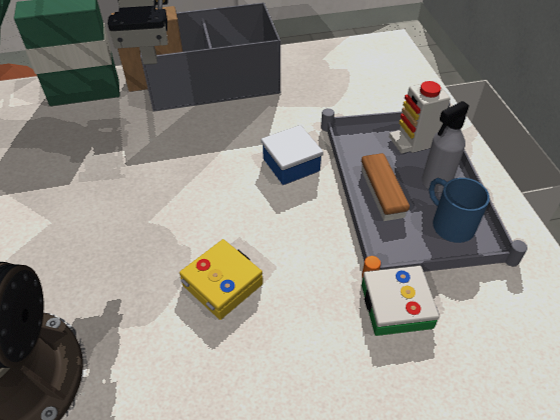

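Both clear views show the box lying square beside the post. In the side view the latch, at about (368,300), faces the robot. The tin at (292,150) and the yellow box haven't moved, and the arm is clear. The side fit's 111 mm width and t=-57 mm come from some post pixels merging with the lid. I'm handing in.

```bash
python3 -c "
from h import *
robot.job_done(); print(robot.read_t())"
```

```text
the job is handed in; nothing more can be done
the job is handed in; nothing more can be done
```

The green box has made its quarter turn about the orange post and lies square along the tray's right-hand side, with the latch facing the robot. I handed it in at about 29.6 s.

**How it went:**
- I closed the gap to the post, then pushed the right-hand end.
- The finger slipped once round the box's right corner, at about 17°, so I repositioned it. At 41° the box wedged between finger and post at about 16 N, so I backed off.
- I finished the pivot by pushing the latch-side face next to its near corner, clear of the latch. A two-finger push straddling the latch then squared the box and slid it forward.

**Last checks, scene camera, arm away:**
- **Position:** the box centre is 30 mm along and 63 mm to the right of the post axis. Contact with the post should read 64 mm, so it is touching within calibration error.
- **Squareness:** the yaw is -0.4° to the tray.
- **Tin:** it reads within 1 mm of where it started. The yellow box looks unmoved in the pictures.

**One disagreement:** the side camera agreed on the distance along the tray (31 mm) and gave a yaw of -0.8°, but read 57 mm to the right. Its lid outline was 111 mm wide, probably because post pixels merged into it, so I trusted the scene camera for that value.

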